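# Wet a solvent brush at a plunger can and wipe a load cell's mounting face

## Task

Degrease the mounting face of the spare load cell before it is fitted. Take the brush from its forked stand, dip it into the mouth of the plunger can and push the spring dish all the way down with the bristles, then let the dish come back up and lift the brush out. Wipe the bristles along the top of the load cell over its two bolt holes, from the label side out towards the end, and hang the brush back upright in its fork, resting on its rubber guard; keep the hand off the can and leave everything else where it stands.

Things in the scene. Friction and masses are not known exactly. Their poses are not given: they have to be found in the camera images.
- brush: round solvent brush, 170 mm long, 70 g, hung upright in the fork, bristles down. Origin at the bristle tip, z up along it. From the tip: dark bristles 16 mm across to 32 mm, metal ferrule 17 mm across to 62 mm, wooden neck 15 mm across to 85 mm, black rubber drip guard (disc 36 mm across) 85 to 90 mm, then bare wooden handle, 15 to 17 mm thick, from 90 mm to its end at 170 mm
- brush_tip (a point): middle of the bristles' free end; the bristles give up to 5 mm towards the handle against a soft spring (2.5 N)
- can: grey sheet-steel plunger can, 96 mm across and 108 mm high, standing loose, about 0.9 kg; origin under its centre, z up. Its open mouth is 81 mm across inside, and in the mouth, 15 mm below the rim, lies a perforated steel dish (76 mm across) on a spring
- can_mouth (a point): centre of the can's mouth, level with the rim, 110 mm above the can's underside
- can_dish (a joint): how far the can's spring dish is pushed down: 0 up (its top 93 mm above the can's underside), 0.010 fully down (83 mm); it needs 1.4 N to start and about 5 N to go all the way, and springs back
- stand: brush stand, fixed: square magnetic base 50x50x34 mm (origin under it) with a post and, on top, a flat fork along the stand's own -x: two prongs 5 mm thick, 24 mm apart, top face 115 mm up. The slot is open in front; the prongs' ends turn up 4 mm. The brush's guard rests on the prongs; the parts below it pass the slot, so it can be lifted out and let in straight from above
- stand_fork (a point): where the brush's axis hangs, level with the fork's top face, 115 mm above the surface, 62 mm along -x from the stand's origin, axes as the stand's. The slot ends 16 mm behind this point, the upturned prong ends stand 25 mm in front of it. Hung, the brush tip is 30 mm above the surface
- load_cell: spare load cell: bright metal bar 33x130x33 mm lying flat, 0.55 kg, loose; origin under its centre, long side along its y, z up. On top its -y half carries a paper label, the +y half is bare with two dark bolt holes in line
- cell_inner_hole (a point): on the load cell's top face, at the bolt hole nearer the label (31 mm from the middle); the holes are marks on a plain flat face
- cell_outer_hole (a point): on the load cell's top face, at the bolt hole nearer the end (55 mm from the middle, 10 mm from the end)
- spare_foot: bare steel levelling foot standing on its 70 mm disc, thin stem up, 67 mm high; origin under its centre
- threadlock: small flat bottle with a pointed white nozzle, standing, 27x44x128 mm; origin under its centre
- tape_roll: roll of masking tape lying flat, 100 mm across, 24 mm high; origin under its centre
- side_cutters: side cutters lying flat, 144 mm long, 12 mm thick; origin under the middle
- screwdriver_red: screwdriver lying flat, 192 mm long, 28 mm thick; origin under the middle
- bolt_2: hex bolt lying down, 67 mm long; origin under the middle
- bolt_3: hex bolt lying down, 52 mm long; origin under the middle
- nut_0: hex nut lying flat, 22 mm across, 10 mm high; origin under it
- nut_2: hex nut lying flat, 22 mm across, 10 mm high; origin under it

How it is judged (in metres and radians):
On the way, in this order (a step that is already met when the one before it is completed fails the run):
1. the bristles are in the can's mouth and push the spring dish down (8 mm or more of its 10 mm) (value of joint can_dish above 0.008 m and contact force between brush and can above 0.5 N and horizontal distance between brush_tip and can_mouth below 0.039 m and z of brush_tip in the frame of can below 0.095 m), for 0.1 s.
2. the dish is back up and the bristles are clear above the mouth (value of joint can_dish below 0.002 m and z of brush_tip in the frame of can above 0.112 m), for 0.1 s.
3. the bristles touch the load cell's top on the bare half, at the inner bolt hole or between it and the label (contact force between brush and load_cell above 0.2 N and y of brush_tip in the frame of load_cell between 0 and 0.038 m and x of brush_tip in the frame of load_cell between -0.017 and 0.017 m and z of brush_tip in the frame of load_cell between 0.025 and 0.04 m), for 0.05 s.
4. the bristles touch the load cell's top at the outer bolt hole or beyond it (contact force between brush and load_cell above 0.2 N and y of brush_tip in the frame of load_cell between 0.046 and 0.072 m and x of brush_tip in the frame of load_cell between -0.017 and 0.017 m and z of brush_tip in the frame of load_cell between 0.025 and 0.04 m), for 0.05 s.
At the end, for the whole second after the job is handed in: the brush hangs still in the fork: its axis within 13 mm of the fork point, its guard on the prongs (tip 79 to 90 mm below the fork's top), upright within 0.15 rad; the dish is up (under 2 mm), the can and the load cell stand flat within 40 mm of where they were (horizontal distance between brush and stand_fork below 0.013 m and z of brush in the frame of stand_fork between -0.09 and -0.079 m and angle between brush's own z axis and vertical below 0.15 rad and linear speed of brush below 0.03 m/s and value of joint can_dish below 0.002 m and angle between each of can, load_cell's own z axis and vertical below 0.1 rad and distance of each of can, load_cell from where it was at the start of the episode below 0.04 m); the robot touches nothing.
It fails at once if the fingers press on the can (over 1 N) (contact force between the fingers and can above 1 N).
It fails at once if the can or the load cell is shoved more than 40 mm or tipped (distance of any of can, load_cell from where it was at the start of the episode above 0.04 m or angle between any of can, load_cell's own z axis and vertical above 0.3 rad).
It fails at once if one of the things standing round is moved more than 30 mm (distance of any of spare_foot, threadlock, tape_roll, side_cutters, screwdriver_red, bolt_2, bolt_3, nut_0, nut_2 from where it was at the start of the episode above 0.03 m).
It also fails if it takes over 58 s, if anything falls off the work surface, if the arm or the gripper's body presses on something with over 40 N, if the wrist force passes 120 N, or if a joint passes its speed limit or range.

## Robot

A 7-joint arm with a two-finger parallel gripper is mounted at the origin on a cart in front of the work surface, level with it; the furniture and walls round the work are solid. World frame = base frame: x ahead of the robot, y to its left, z up, the work surface at z = 0. Lengths are in mm, angles in rad, forces in N, time in s.
With the tool pointing down it reaches from about 400 to 875 mm from the base axis. Payload 4.4 kg.
Tool frame: the origin (TCP) lies on the centre line of the jaws, within the pads' length; the fingertips stand 14 mm ahead of it and the grasp point (between the pads) lies 5 mm behind it (tips_ahead is the distance from the TCP to the fingertips, in mm); z points along the fingers, y is the line along which they close (so a half turn about z gives the same grasp; the last joint's range is limited). The gripper opens to 85 mm and grips with 20 to 120 N. Pads are 22 mm wide; open, the fingers measure 114 mm over their backs; the gripper's body (76 mm by 85 mm) begins 54 mm behind the grasp point. The pads swing forward as they close: fully open they stand 13 mm farther back than shut.
Start: joints at [-1.306, 0.628, 0.038, 1.517, -0.027, 0.996, -0.02], TCP at [211.097, 614.781, 245.313] pointing down, gripper open.
Joint ranges: [-3.06, 3.06], [-0.37, 2.12], [-1.25, 1.32], [0.18, 2.47], [-1.1, 4.24], [0.23, 1.98], [-2.94, 2.94]. Speed limits (rad/s): [2.57, 2.57, 3.14, 3.14, 3.14, 3.14, 3.14].

## Interface

Orientations are given as [roll, pitch, yaw] about the fixed x, y, z axes, in that order (R = Rz(yaw) Ry(pitch) Rx(roll)).
In Python, from cell import * gives the robot as it stands.
- The arm moves only by the tool move_arm, never from a script. Its argument "rows" is text: rows parted by semicolons, each of 7 numbers parted by spaces: the shift along the tool's x, y, z scaled (see below), then the turn, a rotation vector about the tool's x, y, z scaled (see below), then the closure, from -1 (fully open) to 1 (shut). A call has 1 to 12 rows; each row is the pose to reach, as a shift and turn from the pose commanded when the call began, along the tool's axes at that moment; what a row does not reach only later rows make up. The controller multiplies each number of a shift by 0.3 m and each number of a turn by pi/2 rad. A row lasts 1/12 s, in which the tool goes at most 41.7 mm and 7.16 degrees, less where a joint would pass 70% of its speed; a pose out of reach is approached as far as the arm can. A call with a number of a shift or a turn outside -1 to 1 is refused whole. A call with a gripper value outside its range is refused whole. The fingers move at their own pace and stop on an object; the grip force is fixed at half the most. Time passes only in rows, so rows that repeat a pose let the fingers close. It gives the time, the measured TCP pose, the force, the opening and the grip force at its end, in the units of the state.
- read_state(): the state, without advancing time (a new reading comes with each control period).
- get_image(name): name is "scene" or "top" or "wrist"; returns a dict with "img" (480x640x3 uint8, red, green, blue), "vfov" (degrees; the focal length in pixels is half the picture's height over the tangent of half this angle, whatever the lens; pixels are square), "cx", "cy" (the principal point, pixels), "extrinsics" (4x4, takes a point from camera to world coordinates); the wrist camera has in their place "T_tool_cam" (4x4, takes a point from camera to tool coordinates, whose origin is the TCP and whose axes are the flange's). Camera axes: x right, y up, looking along -z (the intrinsics and any distortion apply to the point x, -y, -z); pixel columns grow to the right and rows downward; lengths in mm; the calibration is good to about 2 mm. A picture is of the moment at which its call begins: read the wrist's pose just before it. There is no depth.
- finish_job(): hands the job in; it is judged then, once.
The state is a dict: "clock": time; "qpos": joint angles; "qd": joint speeds; "tau": joint torques, N m; "eef_pos": TCP position; "tool_rot": TCP orientation; "force": force on the tool from outside, world axes, zero at the start; "torque": the same for the moment, N m; "width": finger opening in mm; "gripper_force": force on a finger pad.
Only numpy, scipy, OpenCV 4.12 (cv2) and the standard library are available. Lean on these libraries where they do the work, as an engineer would, in place of code of your own. Each camera call takes 0.05 s, during which the arm holds its last target. There are 200 camera calls.

## Working session

There is one attempt and no reset: what is moved stays moved. The work goes in short steps, Python scripts to look and compute and a tool call to move; the robot and the scene stay as the last step left them, time stands still between calls to the robot, and variables do not carry over. Pictures are saved under pics/ and viewed, at most 10 in all, crops included, and the job is handed in when it is done.

Besides the shell and the picture viewer there is one more tool, called after ">>>" as name(argument=value, ...) on one line, values as JSON. move_arm: Moves the arm, as the interface text tells. Its arguments: {"type":"object","properties":{"rows":{"type":"string"}},"required":["rows"]}

```bash
mkdir -p pics; python3 - <<'E'
from cell import *
import cv2,json,pickle
s=read_state();print({k:(v if not hasattr(v,'tolist') else v.tolist()) for k,v in s.items()})
for n in("scene","top"):
    d=get_image(n);pickle.dump(d,open(f'{n}.pkl','wb'));cv2.imwrite(f'pics/{n}0.png',d['img'][:,:,::-1]);print(n,d['vfov'],d['cx'],d['cy'],d['extrinsics'],[k for k in d])
E
```

```text
{'clock': 0.0, 'qpos': [-1.3057944422635657, 0.629352794453108, 0.03841888721148971, 1.518385360635074, -0.02698831205554886, 0.9963170168647559, -0.02000444791390074], 'qd': [-8.17880568744669e-05, -0.0012955655321291717, 0.0017932186317560085, 4.113971744029184e-05, 0.0007412898965630267, -0.0011244160802697072, -0.00048596574875711836], 'tau': [-0.0010034328806796111, -56.34070158004761, 1.2260954082012177, -19.345094561576843, 0.01104916533222422, 0.010564524563960731, -1.0255097890876641e-05], 'eef_pos': [210.88455532804142, 614.1890486642316, 244.37878914709458], 'tool_rot': [-3.139647641017073, 2.282402730857669e-05, 2.810810970553517], 'force': [-0.3344646894556133, -0.6903985972087205, -0.37909846020073834], 'torque': [0.023142130447467907, 0.001825682898970544, -0.019761154829793896], 'gripper_force': 0.0, 'width': 85.46598536480492}
scene 55.470714027658275 319.14366277716664 240.92553799395742 [[ 9.04945017e-01  1.88011370e-01 -3.81741064e-01  1.97848605e+02]
 [-4.25447727e-01  3.82276246e-01 -8.20279893e-01 -5.09419391e+02]
 [-8.29140572e-03  9.04719070e-01  4.25927994e-01  4.71404825e+02]
 [ 0.00000000e+00  0.00000000e+00  0.00000000e+00  1.00000000e+00]] ['img', 'vfov', 'cx', 'cy', 'extrinsics']
top 55.23011722458213 316.542813882122 243.08431561785068 [[ 2.91146646e-02  9.94581459e-01 -9.98000843e-02  4.30594333e+02]
 [-9.99545490e-01  2.97493774e-02  4.87722511e-03  1.81320407e+02]
 [ 7.81978804e-03  9.96127254e-02  9.94995556e-01  9.24509019e+02]
 [ 0.00000000e+00  0.00000000e+00  0.00000000e+00  1.00000000e+00]] ['img', 'vfov', 'cx', 'cy', 'extrinsics']
```

View pics/scene0.png

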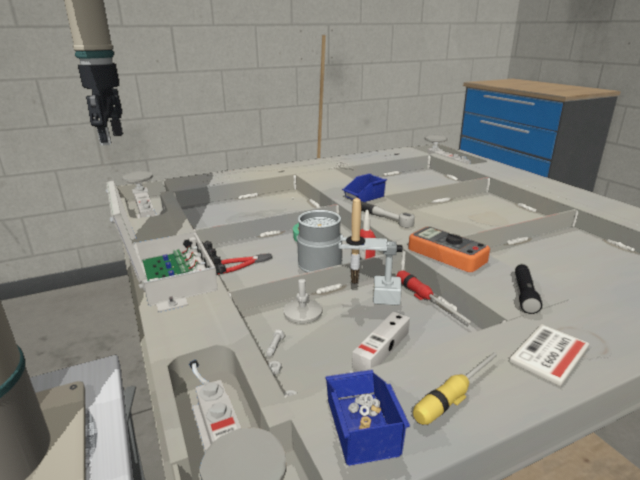

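View pics/top0.png

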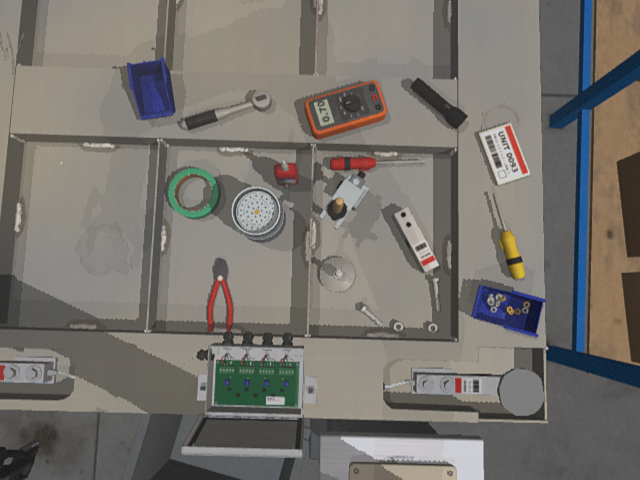

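The top view shows the brush end at ~(338,206), can mouth ~(256,212), load cell from (402,212) to (436,268) with its label at the lower end, and the stand at ~(352,188). The scene view shows the brush top at ~(356,203), guard ~(354,243) and tip ~(354,286). I'll enlarge both.

```bash
python3 - <<'E'
import cv2,pickle
t=pickle.load(open('top.pkl','rb'))['img'];s=pickle.load(open('scene.pkl','rb'))['img']
def crop(im,x0,y0,w,h,k,n):
    c=cv2.resize(im[y0:y0+h,x0:x0+w],None,fx=k,fy=k,interpolation=cv2.INTER_CUBIC)
    for x in range(x0-x0%20+20,x0+w,20):cv2.line(c,((x-x0)*k,0),((x-x0)*k,6),(255,0,0),1);cv2.putText(c,str(x),((x-x0)*k-9,16),0,.35,(255,0,0))
    for y in range(y0-y0%20+20,y0+h,20):cv2.line(c,(0,(y-y0)*k),(6,(y-y0)*k),(255,0,0),1);cv2.putText(c,str(y),(8,(y-y0)*k+4),0,.35,(255,0,0))
    cv2.imwrite(n,c[:,:,::-1])
crop(t,225,150,225,145,3 if 0 else 3,'pics/t1.png')
crop(s,285,190,140,190,3,'pics/s1.png')
E
```

```text
(no output)
```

View pics/t1.png

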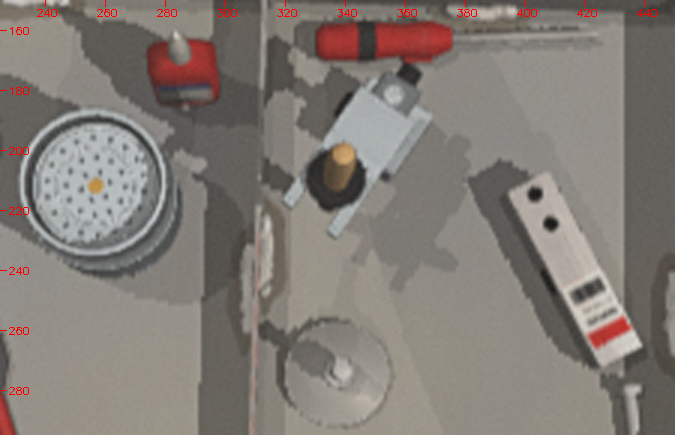

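View pics/s1.png

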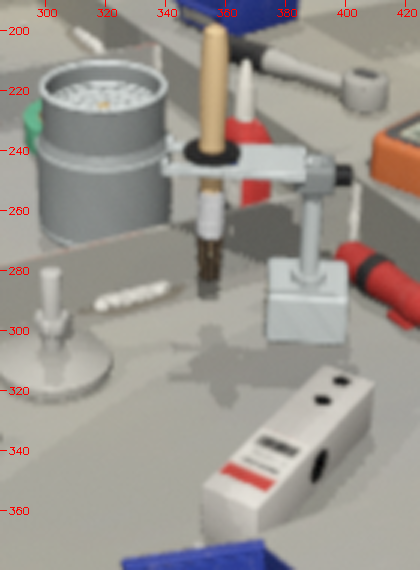

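The crops give these pixels:

| Point | Top | Scene |
|---|---|---|
| Handle end | (340,201) | (356.4,200.5) |
| Guard | (337,211) | (355.7,240.7) |
| Brush tip | – | (354.3,283.7) |
| Can rim centre | (256,211) | (319.3,218) |
| Dish centre | (257,212) | (319.7,224.7) |
| Outer hole | (403.3,214.7) | (399,316.7) |
| Inner hole | (408.7,224.7) | (392.7,323.3) |
| Prong ends | (321.7,216.3), (336.7,226.3) | – |

```bash
cat > h.py <<'E'
import numpy as np,pickle
from scipy.spatial.transform import Rotation as R
C={n:pickle.load(open(f'{n}.pkl','rb')) for n in('scene','top')}
def ray(n,u,v,d=None):
    d=d or C[n];f=240/np.tan(np.radians(d['vfov'])/2);E=np.array(d['extrinsics'])
    w=E[:3,:3]@np.array([(u-d['cx'])/f,-(v-d['cy'])/f,-1]);return E[:3,3],w/np.linalg.norm(w)
def tri(rs):
    A=sum(np.eye(3)-np.outer(d,d) for o,d in rs);b=sum((np.eye(3)-np.outer(d,d))@o for o,d in rs)
    p=np.linalg.solve(A,b);return p.round(1),[round(float(np.linalg.norm(np.cross(p-o,d))),1) for o,d in rs]
def atz(n,u,v,z,d=None):
    o,w=ray(n,u,v,d);return (o+w*(z-o[2])/w[2]).round(1)
E
python3 - <<'E'
from h import *
P=dict(end=[(340,201),(356.4,200.5)],guard=[(337,211),(355.7,240.7)],rim=[(256,211),(319.3,218)],dish=[(257,212),(319.7,224.7)],outer=[(403.3,214.7),(399,316.7)],inner=[(408.7,224.7),(392.7,323.3)])
for k,(a,b) in P.items():print(k,*tri([ray('top',*a),ray('scene',*b)]))
print('prong',atz('top',321.7,216.3,117),atz('top',336.7,226.3,117))
print('prong root', atz('top',356.7,181.7,135),'tip',atz('scene',354.3,283.7,30))
print('cell corners',[atz('top',225+x/3,150+y/3,33) for x,y in((507,190),(546,172),(641,347),(605,367))])
print('threadlock',atz('top',286,165,128),atz('top',286,180,70),'foot',atz('top',338,274,67),atz('top',338,274,5))
E
```

```text
end [573.1 141.9 196. ] [0.1, 0.1]
guard [571.7 141.8 118.6] [2.1, 2.1]
rim [568.  287.1 110.4] [1.3, 1.3]
dish [568.8 287.2  95.1] [1.3, 1.3]
outer [582.1   7.6  34. ] [1.1, 1.1]
inner [562.5  -3.3  33.8] [1.1, 1.1]
prong [559.7 169.6 117. ] [542.6 142.4 117. ]
prong root [620.1 110.2 135. ] tip [572.3 139.4  30. ]
cell corners [array([583.4,  26.3,  33. ]), array([596.1,   0.8,  33. ]), array([482.9, -62.1,  33. ]), array([469.3, -38.7,  33. ])]
threadlock [648.  235.6 128. ] [634.8 238.6  70. ] foot [459.8 135.4  67. ] [461.9 132.1   5. ]
```

Heights agree with the text: end 196 vs 200, rim 110, dish 95 vs 93, cell top 34 vs 33. The fork point from the prongs is (572,143) and from the brush (572.5,142). The cell's y axis is about (0.87,0.49).

```bash
cat >> h.py <<'E'
def go(*targets):
    from cell import read_state
    s=read_state();T=R.from_euler('xyz',s['tool_rot'])
    print('t',round(s['clock'],2),'pos',np.round(s['eef_pos'],1),'rot',np.round(s['tool_rot'],3),'F',np.round(s['force'],1),'w',round(s['width'],1))
    for t in targets:print(t,(T.inv().apply(np.array(t)-s['eef_pos'])/300).round(4))
E
python3 - <<'E'
from h import *
go((390,378,265),(572.5,141.5,265))
E
```

```text
t 0.1 pos [210.9 614.3 244.5] rot [-3.14   0.     2.811] F [-0.8 -0.  -0.4] w 85.0
(390, 378, 265) [-0.8203 -0.5511 -0.0674]
(572.5, 141.5, 265) [-1.6517 -1.0991 -0.0665]
```

>>> move_arm(rows="-0.1 -0.066 -0.06 0 0 0 -1;-0.2 -0.133 -0.066 0 0 0 -1;-0.3 -0.2 -0.066 0 0 0 -1;-0.4 -0.266 -0.066 0 0 0 -1;-0.5 -0.333 -0.066 0 0 0 -1;-0.6 -0.4 -0.066 0 0 0 -1;-0.7 -0.466 -0.066 0 0 0 -1;-0.8 -0.533 -0.066 0 0 0 -1;-0.9 -0.6 -0.066 0 0 0 -1;-1 -0.666 -0.066 0 0 0 -1;-1 -0.666 -0.066 0 0 0 -1")

```text
clock: 1.02
eef_pos: [435.3, 320.1, 265.0]
tool_rot: [-3.138, 0.005, 2.799]
force: [1.3, -0.1, -1.2]
width: 85.4
gripper_force: 0.0
```

```bash
python3 - <<'E'
from h import *
go((572.5,141.5,265))
E
```

```text
t 1.02 pos [435.3 320.1 265. ] rot [-3.138  0.005  2.799] F [ 1.3 -0.1 -1.2] w 85.4
(572.5, 141.5, 265) [-0.6306 -0.4072  0.0045]
```

>>> move_arm(rows="-0.09 -0.058 0 0 0 0 -1;-0.18 -0.116 0 0 0 0 -1;-0.27 -0.174 0 0 0 0 -1;-0.36 -0.232 0 0 0 0 -1;-0.45 -0.29 0 0 0 0 -1;-0.54 -0.349 0 0 0 0 -1;-0.6 -0.38 0 0 0 0 -1;-0.635 -0.41 0 0 0 0 -1;-0.635 -0.41 0 0 0 0 -1;-0.635 -0.41 0 0 0 0 -1;-0.635 -0.41 0 0 0 0 -1")

```text
clock: 1.93
eef_pos: [568.9, 152.2, 264.9]
tool_rot: [3.141, -0.002, 2.813]
force: [-0.6, -0.4, -0.4]
width: 85.4
gripper_force: 0.0
```

```bash
python3 - <<'E'
from h import *
from cell import *
import cv2
go((572.5,141.5,265))
s=read_state();d=get_image('wrist');T=np.eye(4);T[:3,:3]=R.from_euler('xyz',s['tool_rot']).as_matrix();T[:3,3]=s['eef_pos']
d['extrinsics']=T@np.array(d['T_tool_cam']);pickle.dump(d,open('w1.pkl','wb'));cv2.imwrite('pics/w1.png',d['img'][:,:,::-1]);print(read_state()['qpos'])
f=240/np.tan(np.radians(d['vfov'])/2)
for p in((572.5,141.5,200),(572.5,141.5,120)):
  q=np.linalg.inv(d['extrinsics'])@np.array([*p,1]);print(p,d['cx']+f*q[0]/-q[2],d['cy']-f*q[1]/-q[2])
E
```

```text
t 1.93 pos [568.9 152.2 264.9] rot [ 3.141e+00 -2.000e-03  2.813e+00] F [-0.6 -0.4 -0.4] w 85.4
(572.5, 141.5, 265) [-0.023  -0.03   -0.0005]
[-0.35886048  0.51926902  0.07789995  1.67119956 -0.04925495  0.9538341
  0.98040458]
(572.5, 141.5, 200) 305.229579931861 274.08430726449467
(572.5, 141.5, 120) 308.7232794575894 233.9066806724132
```

View pics/w1.png

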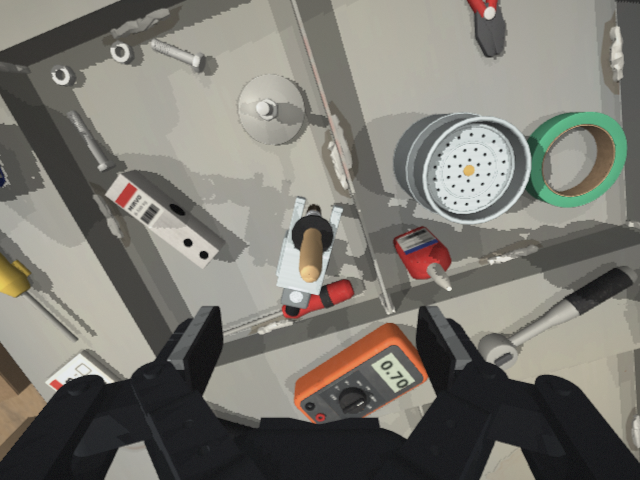

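The wrist view shows the handle end at (310,271) and the guard at (311,234), 2 to 5 px from prediction. The holes are at (203.5,255) and (188,243), and the can rim centre at (476,170). I'll combine all three views.

```bash
python3 - <<'E'
from h import *
w=pickle.load(open('w1.pkl','rb'))
P=dict(end=[(340,201),(356.4,200.5),(310,271)],guard=[(337,211),(355.7,240.7),(311,234)],rim=[(256,211),(319.3,218),(476,170)],dish=[(257,212),(319.7,224.7),(469,171)],outer=[(403.3,214.7),(399,316.7),(203.5,255)],inner=[(408.7,224.7),(392.7,323.3),(188,243)])
for k,(a,b,c) in P.items():print(k,*tri([ray('top',*a),ray('scene',*b),ray('',*c,w)]))
print([atz('',*p,z,w) for p,z in(((310,271),200),((311,234),120),((203.5,255),33),((188,243),33),((469,171),93))])
go((572,141,265),(572,141,150))
E
```

```text
end [573.4 143.  195.4] [1.1, 0.4, 1.2]
guard [572.5 142.5 118.3] [2.6, 1.7, 1.3]
rim [568.  287.8 110.4] [1.1, 1.6, 0.9]
dish [569.5 287.9  95.1] [1.9, 0.9, 1.4]
outer [582.8   8.1  33.4] [1.7, 0.8, 1.1]
inner [563.7  -2.6  32.9] [2.0, 0.6, 1.6]
[array([571.5, 145. , 200. ]), array([573.2, 143.3, 120. ]), array([583.9,   8.3,  33. ]), array([565.1,  -1.9,  33. ]), array([571.3, 289.4,  93. ])]
t 1.98 pos [568.9 152.4 265. ] rot [ 3.141e+00 -2.000e-03  2.814e+00] F [-0.   0.5 -0.6] w 85.8
(572, 141, 265) [-0.0222 -0.0328 -0.0002]
(572, 141, 150) [-0.0228 -0.0331  0.3832]
```

>>> move_arm(rows="-0.022 -0.027 0 0 0 0 -1;-0.022 -0.027 0 0 0 0 -1;-0.022 -0.027 0.06 0 0 0 -1;-0.022 -0.027 0.12 0 0 0 -1;-0.022 -0.027 0.18 0 0 0 -1;-0.022 -0.027 0.24 0 0 0 -1;-0.022 -0.027 0.3 0 0 0 -1;-0.022 -0.027 0.35 0 0 0 -1;-0.022 -0.027 0.383 0 0 0 -1;-0.022 -0.027 0.383 0 0 0 -1;-0.022 -0.027 0.383 0 0 0 -1")

```text
clock: 2.9
eef_pos: [573.7, 140.4, 150.2]
tool_rot: [-3.141, -0.0, 2.811]
force: [0.1, 0.3, -0.3]
width: 85.3
gripper_force: 0.0
```

```bash
python3 - <<'E'
from h import *
go((572.5,142.8,150))
E
```

```text
t 2.9 pos [573.7 140.4 150.2] rot [-3.141 -0.     2.811] F [ 0.1  0.3 -0.3] w 85.3
(572.5, 142.8, 150) [0.0065 0.0063 0.0005]
```

>>> move_arm(rows="0.0065 0.0063 0 0 0 0 -1;0.0065 0.0063 0 0 0 0 -0.4;0.0065 0.0063 0 0 0 0 0.2;0.0065 0.0063 0 0 0 0 0.5;0.0065 0.0063 0 0 0 0 0.7;0.0065 0.0063 0 0 0 0 1;0.0065 0.0063 0 0 0 0 1;0.0065 0.0063 0 0 0 0 1;0.0065 0.0063 0 0 0 0 1;0.0065 0.0063 0 0 0 0 1;0.0065 0.0063 0 0 0 0 1;0.0065 0.0063 0 0 0 0 1")

```text
clock: 3.9
eef_pos: [572.6, 142.8, 150.3]
tool_rot: [3.141, 0.0, 2.811]
force: [0.5, 0.2, 1.4]
width: 15.3
gripper_force: 58.4
```

```bash
python3 - <<'E'
from h import *
from cell import *
print(read_state()['gripper_force'])
go((572.5,142.8,275),(568.5,288,275))
E
```

```text
58.42444614507258
t 3.9 pos [572.6 142.8 150.3] rot [3.141 0.    2.811] F [0.5 0.2 1.4] w 15.3
(572.5, 142.8, 275) [ 3.000e-04 -2.000e-04 -4.157e-01]
(568.5, 288, 275) [ 0.1701  0.4533 -0.4157]
```

>>> move_arm(rows="0 0 -0.05 0 0 0 1;0 0 -0.1 0 0 0 1;0 0 -0.16 0 0 0 1;0 0 -0.22 0 0 0 1;0 0 -0.28 0 0 0 1;0 0 -0.34 0 0 0 1;0 0 -0.4 0 0 0 1;0 0 -0.415 0 0 0 1;0 0 -0.415 0 0 0 1")

```text
clock: 4.65
eef_pos: [573.2, 142.8, 275.8]
tool_rot: [3.14, 0.002, 2.811]
force: [-0.4, 0.1, -1.7]
width: 15.5
gripper_force: 58.5
```

>>> move_arm(rows="0.017 0.045 0 0 0 0 1;0.034 0.09 0 0 0 0 1;0.051 0.136 0 0 0 0 1;0.068 0.181 0 0 0 0 1;0.085 0.227 0 0 0 0 1;0.102 0.272 0 0 0 0 1;0.119 0.317 0 0 0 0 1;0.136 0.363 0 0 0 0 1;0.153 0.408 0 0 0 0 1;0.17 0.453 0 0 0 0 1;0.17 0.453 0 0 0 0 1;0.17 0.453 0 0 0 0 1")

```text
clock: 5.65
eef_pos: [568.1, 288.8, 274.5]
tool_rot: [-3.141, -0.0, 2.813]
force: [-0.5, 0.2, -1.0]
width: 15.5
gripper_force: 58.6
```

```bash
python3 - <<'E'
from h import *
from cell import *
import cv2
go((568.5,288,275),(568.5,288,220),(568.5,288,197))
d=get_image('scene');f=240/np.tan(np.radians(d['vfov'])/2)
for z in(325,155):
  q=np.linalg.inv(d['extrinsics'])@np.array([568.5,288,z,1]);print(z,d['cx']+f*q[0]/-q[2],d['cy']-f*q[1]/-q[2])
x0,y0=240,110
cv2.imwrite('pics/s2.png',cv2.resize(d['img'][y0:y0+150,x0:x0+150],None,fx=4,fy=4,interpolation=cv2.INTER_CUBIC)[:,:,::-1])
E
```

```text
t 5.65 pos [568.1 288.8 274.5] rot [-3.141 -0.     2.813] F [-0.5  0.2 -1. ] w 15.5
(568.5, 288, 275) [-0.0021 -0.0022 -0.0017]
(568.5, 288, 220) [-0.0021 -0.0022  0.1816]
(568.5, 288, 197) [-0.0022 -0.0021  0.2583]
325 317.745930944844 112.14238765626033
155 318.5462484697887 197.6223615774537
```

View pics/s2.png

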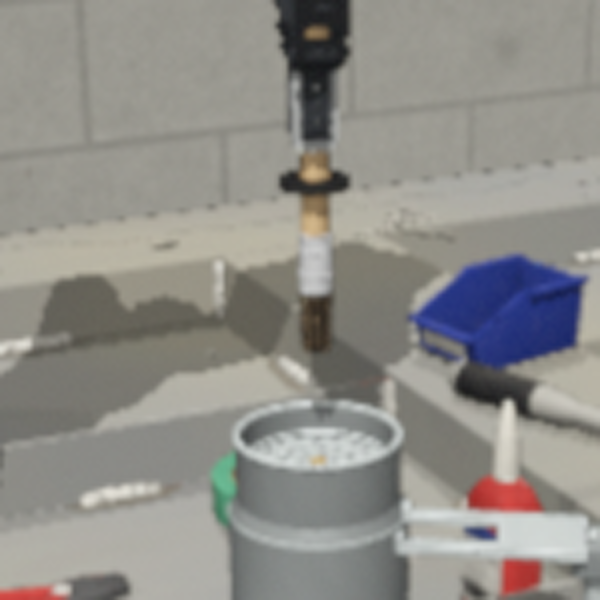

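The brush hangs straight, with the tip at about (319,197) px against a predicted (318.5,197.6). I'll descend onto the dish.

>>> move_arm(rows="-0.002 -0.002 0.06 0 0 0 1;-0.002 -0.002 0.12 0 0 0 1;-0.002 -0.002 0.17 0 0 0 1;-0.002 -0.002 0.2 0 0 0 1;-0.002 -0.002 0.22 0 0 0 1;-0.002 -0.002 0.235 0 0 0 1;-0.002 -0.002 0.245 0 0 0 1;-0.002 -0.002 0.252 0 0 0 1;-0.002 -0.002 0.252 0 0 0 1;-0.002 -0.002 0.252 0 0 0 1;-0.002 -0.002 0.252 0 0 0 1")

```text
clock: 6.62
eef_pos: [569.2, 287.0, 199.8]
tool_rot: [3.141, 0.001, 2.811]
force: [-0.6, -2.5, 4.1]
width: 15.1
gripper_force: 58.3
```

>>> move_arm(rows="0 0 0.004 0 0 0 1;0 0 0.006 0 0 0 1;0 0 0.008 0 0 0 1;0 0 0.008 0 0 0 1;0 0 0.008 0 0 0 1;0 0 0.008 0 0 0 1")

```text
clock: 7.12
eef_pos: [569.5, 287.2, 197.9]
tool_rot: [3.14, 0.002, 2.811]
force: [-2.2, -3.2, 8.5]
width: 15.0
gripper_force: 58.7
```

>>> move_arm(rows="0 0 -0.02 0 0 0 1;0 0 -0.05 0 0 0 1;0 0 -0.1 0 0 0 1;0 0 -0.15 0 0 0 1;0 0 -0.21 0 0 0 1;0 0 -0.27 0 0 0 1;0 0 -0.28 0 0 0 1;0 0 -0.28 0 0 0 1;0 0 -0.28 0 0 0 1")

```text
clock: 7.87
eef_pos: [568.3, 287.5, 280.0]
tool_rot: [3.142, -0.001, 2.811]
force: [0.2, -0.0, -1.1]
width: 15.3
gripper_force: 59.1
```

```bash
python3 - <<'E'
from h import *
go((554.7,-7.5,280))
E
```

```text
t 7.87 pos [568.3 287.5 280. ] rot [ 3.142e+00 -1.000e-03  2.811e+00] F [ 0.2 -0.  -1.1] w 15.3
(554.7, -7.5, 280) [-2.76e-01 -9.45e-01 -3.00e-04]
```

>>> move_arm(rows="-0.029 -0.1 0 0 0 0 1;-0.058 -0.2 0 0 0 0 1;-0.088 -0.3 0 0 0 0 1;-0.117 -0.4 0 0 0 0 1;-0.146 -0.5 0 0 0 0 1;-0.175 -0.6 0 0 0 0 1;-0.204 -0.7 0 0 0 0 1;-0.234 -0.8 0 0 0 0 1;-0.263 -0.9 0 0 0 0 1;-0.276 -0.945 0 0 0 0 1;-0.276 -0.945 0 0 0 0 1;-0.276 -0.945 0 0 0 0 1")

```text
clock: 8.87
eef_pos: [554.4, -8.3, 279.5]
tool_rot: [-3.141, -0.002, 2.809]
force: [-0.0, 0.9, -1.2]
width: 15.4
gripper_force: 59.1
```

```bash
python3 - <<'E'
from h import *
from cell import *
go((554.7,-7.5,280),(554.7,-7.5,158),(554.7,-7.5,150.5))
d=get_image('scene');f=240/np.tan(np.radians(d['vfov'])/2)
E
```

```text
t 8.87 pos [554.4  -8.3 279.5] rot [-3.141e+00 -2.000e-03  2.809e+00] F [-0.   0.9 -1.2] w 15.4
(554.7, -7.5, 280) [-0.      0.0029 -0.0015]
(554.7, -7.5, 158) [-0.0009  0.003   0.4051]
(554.7, -7.5, 150.5) [-0.0009  0.003   0.4301]
```

>>> move_arm(rows="0 0.003 0.06 0 0 0 1;0 0.003 0.12 0 0 0 1;0 0.003 0.18 0 0 0 1;0 0.003 0.24 0 0 0 1;0 0.003 0.3 0 0 0 1;0 0.003 0.35 0 0 0 1;0 0.003 0.39 0 0 0 1;0 0.003 0.41 0 0 0 1;0 0.003 0.422 0 0 0 1;0 0.003 0.43 0 0 0 1;0 0.003 0.43 0 0 0 1;0 0.003 0.43 0 0 0 1")

```text
clock: 9.92
eef_pos: [555.8, -6.7, 152.2]
tool_rot: [3.141, 0.001, 2.811]
force: [0.4, -0.1, -0.3]
width: 15.0
gripper_force: 59.2
```

```bash
python3 - <<'E'
from h import *
from cell import *
import cv2
go((554.7,-7.5,150.5),(588,11.1,150.5))
d=get_image('scene');x0,y0=320,220
cv2.imwrite('pics/s3.png',cv2.resize(d['img'][y0:y0+150,x0:x0+150],None,fx=4,fy=4,interpolation=cv2.INTER_CUBIC)[:,:,::-1])
E
```

```text
t 9.92 pos [555.8  -6.7 152.2] rot [3.141e+00 1.000e-03 2.811e+00] F [ 0.4 -0.1 -0.3] w 15.0
(554.7, -7.5, 150.5) [ 0.0025 -0.0037  0.0057]
(588, 11.1, 150.5) [-0.0823  0.091   0.0058]
```

View pics/s3.png

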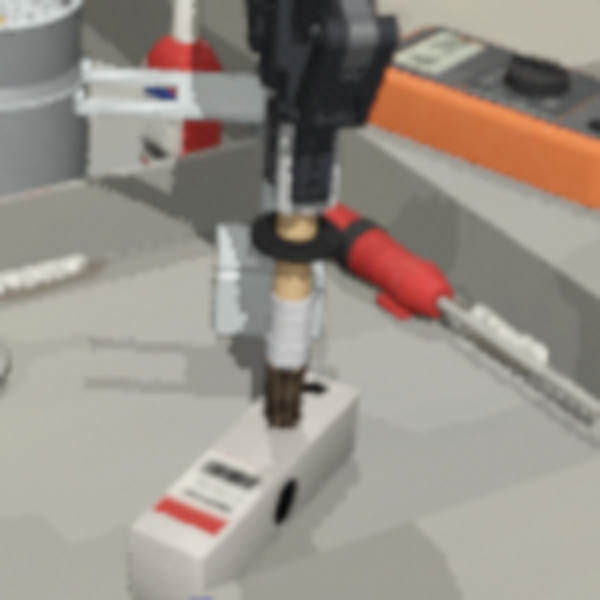

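The bristles sit on the cell's bare half around the inner hole, roughly centred across it. I'll press a little more and wipe outwards.

>>> move_arm(rows="0.002 -0.004 0.006 0 0 0 1;0.002 -0.004 0.009 0 0 0 1;0.002 -0.004 0.009 0 0 0 1;0.002 -0.004 0.009 0 0 0 1")

```text
clock: 10.3
eef_pos: [554.8, -8.0, 149.3]
tool_rot: [3.141, 0.001, 2.811]
force: [1.1, 0.7, 1.2]
width: 15.0
gripper_force: 59.6
```

```bash
python3 - <<'E'
from h import *
go((588,11.1,149.5))
E
```

```text
t 10.3 pos [554.8  -8.  149.3] rot [3.141e+00 1.000e-03 2.811e+00] F [1.1 0.7 1.2] w 15.0
(588, 11.1, 149.5) [-0.084   0.0963 -0.0005]
```

>>> move_arm(rows="-0.01 0.012 0 0 0 0 1;-0.021 0.024 0 0 0 0 1;-0.031 0.036 0 0 0 0 1;-0.042 0.048 0 0 0 0 1;-0.052 0.06 0 0 0 0 1;-0.063 0.072 0 0 0 0 1;-0.073 0.084 0 0 0 0 1;-0.084 0.096 0 0 0 0 1;-0.084 0.096 0 0 0 0 1;-0.084 0.096 0 0 0 0 1;-0.084 0.096 0 0 0 0 1")

```text
clock: 11.22
eef_pos: [588.0, 11.5, 149.1]
tool_rot: [3.141, 0.001, 2.811]
force: [0.3, 1.0, 1.1]
width: 15.5
gripper_force: 59.9
```

```bash
python3 - <<'E'
from h import *
from cell import *
import cv2
go((588,11.1,149.5))
d=get_image('scene');x0,y0=320,220
cv2.imwrite('pics/s4.png',cv2.resize(d['img'][y0:y0+150,x0:x0+150],None,fx=4,fy=4,interpolation=cv2.INTER_CUBIC)[:,:,::-1])
E
```

```text
t 11.22 pos [588.   11.5 149.1] rot [3.141e+00 1.000e-03 2.811e+00] F [0.3 1.  1.1] w 15.5
(588, 11.1, 149.5) [-0.0005 -0.0014 -0.0013]
```

View pics/s4.png

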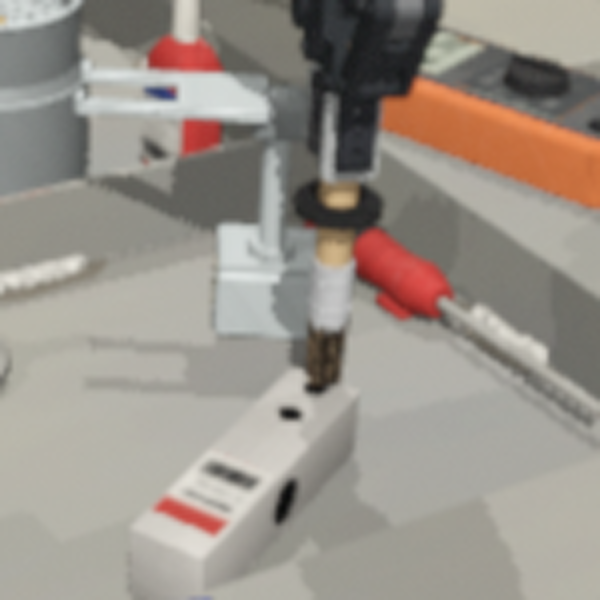

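The bristles are just past the outer hole in contact (about 2 N) and the cell hasn't moved. Next I'll lift and go back over the fork.

>>> move_arm(rows="0 0 -0.06 0 0 0 1;0 0 -0.12 0 0 0 1;0 0 -0.2 0 0 0 1;0 0 -0.3 0 0 0 1;0 0 -0.4 0 0 0 1;0 0 -0.43 0 0 0 1;0 0 -0.43 0 0 0 1;0 0 -0.43 0 0 0 1")

```text
clock: 11.93
eef_pos: [587.0, 10.9, 277.5]
tool_rot: [-3.141, -0.001, 2.811]
force: [-1.2, 0.1, -0.9]
width: 15.3
gripper_force: 59.2
```

```bash
python3 - <<'E'
from h import *
go((572.5,142.8,278))
E
```

```text
t 11.93 pos [587.   10.9 277.5] rot [-3.141e+00 -1.000e-03  2.811e+00] F [-1.2  0.1 -0.9] w 15.3
(572.5, 142.8, 278) [ 0.1886  0.4001 -0.0018]
```

>>> move_arm(rows="0.019 0.04 0 0 0 0 1;0.038 0.08 0 0 0 0 1;0.066 0.14 0 0 0 0 1;0.094 0.2 0 0 0 0 1;0.122 0.26 0 0 0 0 1;0.151 0.32 0 0 0 0 1;0.175 0.37 0 0 0 0 1;0.188 0.4 0 0 0 0 1;0.188 0.4 0 0 0 0 1;0.188 0.4 0 0 0 0 1;0.188 0.4 0 0 0 0 1")

```text
clock: 12.85
eef_pos: [573.1, 141.7, 277.5]
tool_rot: [-3.14, -0.0, 2.81]
force: [-0.4, -0.7, -0.3]
width: 15.6
gripper_force: 59.2
```

```bash
python3 - <<'E'
from h import *
go((572.5,142.8,278),(572.5,142.8,156),(572.5,142.8,150.5))
E
```

```text
t 12.85 pos [573.1 141.7 277.5] rot [-3.14 -0.    2.81] F [-0.4 -0.7 -0.3] w 15.6
(572.5, 142.8, 278) [ 0.0032  0.0029 -0.0015]
(572.5, 142.8, 156) [0.0031 0.0035 0.4051]
(572.5, 142.8, 150.5) [0.0031 0.0036 0.4235]
```

>>> move_arm(rows="0.003 0.003 0 0 0 0 1;0.003 0.003 0.05 0 0 0 1;0.003 0.003 0.1 0 0 0 1;0.003 0.003 0.15 0 0 0 1;0.003 0.003 0.2 0 0 0 1;0.003 0.003 0.25 0 0 0 1;0.003 0.003 0.3 0 0 0 1;0.003 0.003 0.34 0 0 0 1;0.003 0.003 0.38 0 0 0 1;0.003 0.003 0.405 0 0 0 1;0.003 0.003 0.405 0 0 0 1;0.003 0.003 0.405 0 0 0 1")

```text
clock: 13.85
eef_pos: [572.7, 143.3, 156.5]
tool_rot: [-3.141, -0.0, 2.81]
force: [-0.0, 0.3, -0.7]
width: 15.4
gripper_force: 59.2
```

```bash
python3 - <<'E'
from h import *
from cell import *
import cv2
go((572.5,142.8,150.5))
d=get_image('scene');x0,y0=290,170
cv2.imwrite('pics/s5.png',cv2.resize(d['img'][y0:y0+150,x0:x0+150],None,fx=4,fy=4,interpolation=cv2.INTER_CUBIC)[:,:,::-1])
E
```

```text
t 13.85 pos [572.7 143.3 156.5] rot [-3.141 -0.     2.81 ] F [-0.   0.3 -0.7] w 15.4
(572.5, 142.8, 150.5) [ 0.0002 -0.0019  0.0199]
```

View pics/s5.png

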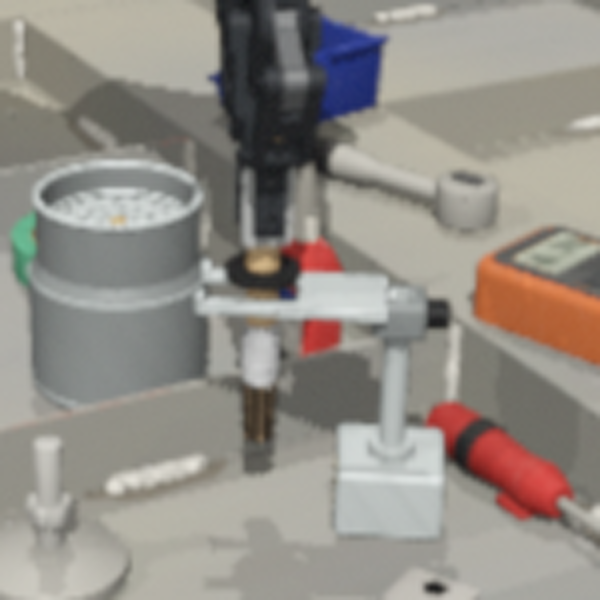

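The brush is in the slot, the guard is a few mm above the prongs, and there's no side force. I'll lower the rest of the way and release.

>>> move_arm(rows="0 -0.002 0.006 0 0 0 1;0 -0.002 0.012 0 0 0 1;0 -0.002 0.018 0 0 0 1;0 -0.002 0.02 0 0 0 1;0 -0.002 0.02 0 0 0 1;0 -0.002 0.02 0 0 0 1")

```text
clock: 14.4
eef_pos: [572.4, 143.5, 150.5]
tool_rot: [3.142, -0.0, 2.811]
force: [0.2, -0.1, -1.3]
width: 15.3
gripper_force: 59.2
```

>>> move_arm(rows="0 0 0.003 0 0 0 1;0 0 0.005 0 0 0 1;0 0 0.005 0 0 0 1;0 0 0.005 0 0 0 1")

```text
clock: 14.73
eef_pos: [572.8, 143.6, 150.1]
tool_rot: [3.141, 0.001, 2.811]
force: [-1.0, 0.1, 6.7]
width: 15.5
gripper_force: 59.1
```

Contact (Fz 6.7 N): the guard is on the prongs. Releasing slowly.

>>> move_arm(rows="0 0 -0.001 0 0 0 0.6;0 0 -0.001 0 0 0 0.5;0 0 -0.001 0 0 0 0.4;0 0 -0.001 0 0 0 0.2;0 0 -0.001 0 0 0 0;0 0 -0.001 0 0 0 -0.3;0 0 -0.001 0 0 0 -0.6;0 0 -0.001 0 0 0 -0.9;0 0 -0.001 0 0 0 -1;0 0 -0.001 0 0 0 -1;0 0 -0.001 0 0 0 -1;0 0 -0.001 0 0 0 -1")

```text
clock: 15.73
eef_pos: [572.5, 143.4, 149.3]
tool_rot: [3.142, -0.0, 2.811]
force: [0.2, -0.6, 1.4]
width: 85.2
gripper_force: 0.0
```

>>> move_arm(rows="0 0 -0.03 0 0 0 -1;0 0 -0.07 0 0 0 -1;0 0 -0.12 0 0 0 -1;0 0 -0.18 0 0 0 -1;0 0 -0.25 0 0 0 -1;0 0 -0.33 0 0 0 -1;0 0 -0.42 0 0 0 -1;0 0 -0.47 0 0 0 -1;0 0 -0.47 0 0 0 -1;0 0 -0.47 0 0 0 -1;0 0 -0.47 0 0 0 -1;0 0 -0.47 0 0 0 -1")

```text
clock: 16.73
eef_pos: [571.6, 143.3, 289.1]
tool_rot: [-3.14, -0.002, 2.811]
force: [0.0, 0.4, -0.2]
width: 85.3
gripper_force: 0.0
```

```bash
python3 - <<'E'
from h import *
from cell import *
import cv2
go()
d=get_image('scene');x0,y0=290,170
print(np.abs(d['img'].astype(int)-C['scene']['img'])[190:300,285:425].mean())
cv2.imwrite('pics/s6.png',cv2.resize(d['img'][y0:y0+200,x0:x0+150],None,fx=3,fy=3,interpolation=cv2.INTER_CUBIC)[:,:,::-1])
E
```

```text
t 16.73 pos [571.6 143.3 289.1] rot [-3.140e+00 -2.000e-03  2.811e+00] F [ 0.   0.4 -0.2] w 85.3
6.833809523809524
```

View pics/s6.png

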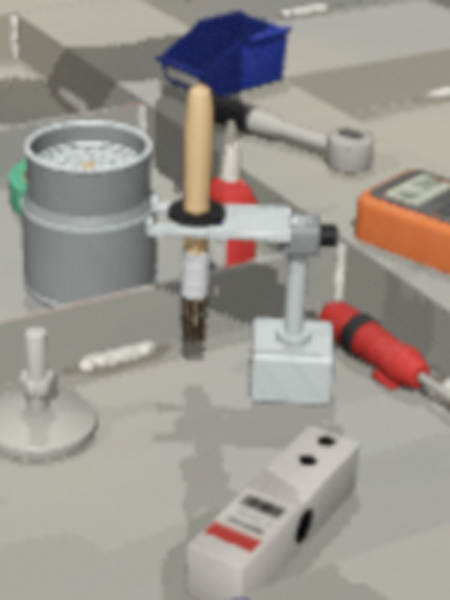

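The brush hangs upright in the fork exactly as at the start, and the dish, can and cell look unchanged.

```bash
python3 -c "
from cell import *
print(finish_job())"
```

```text
the job is handed in; nothing more can be done
None
```

I handed the job in at about 17 s; no verdict came back. The brush was dipped with the dish pushed to its stop, wiped outwards over both bolt holes, and hung back upright in its fork, with the can and load cell looking undisturbed in the last picture.

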